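# Hold the right bag clip open over a recipe card

## Robot

A 6-joint arm with a two-finger parallel gripper is mounted at the origin on a cart in front of the work surface, level with it; the furniture and walls round the work are solid. World frame = base frame: x ahead of the robot, y to its left, z up, the work surface at z = 0. Lengths are in m, angles in degrees, forces in N, time in s.
With the tool pointing down it reaches from about 0.4 to 0.825 m from the base axis. Payload 7 kg.
Tool frame: the origin (TCP) lies on the centre line of the jaws, within the pads' length; the fingertips stand r.finger_overhang ahead of it and the grasp point (between the pads) lies 3 mm ahead of it (r.finger_overhang is the distance from the TCP to the fingertips, in m); z points along the fingers, y is the line along which they close (so a half turn about z gives the same grasp; the last joint's range is limited). The gripper opens to 85 mm and grips with 20 to 120 N. Pads are 22 mm wide; open, the fingers measure 114 mm over their backs; the gripper's body (76 mm by 85 mm) begins 54 mm behind the grasp point. The pads swing forward as they close: fully open they stand 13 mm farther back than shut.
Start: joints at [-58.264, 20.546, 0.682, 0, -70.136, -16.507], TCP at [0.177, -0.651, 0.253] pointing down, gripper open.
Joint ranges: [-176.03, 176.03], [-82.01, 121.73], [-58.28, 71.71], [-173.87, 95.51], [-174.79, -0.11], [-173.66, 173.66]. Speed limits (degrees/s): [136.94, 136.94, 172.46, 180, 180, 180].

## Interface

Orientations are given as a 3x3 rotation matrix whose columns are the frame's x, y, z axes.
In Python, from plant import r gives the robot as it stands. The module is installed in compiled form; this text tells all that it offers.
- The arm moves only by the shell command python3 -m handwheel 'ROWS' [FORCE]. ROWS is JSON, one flat list of numbers, 7 for each row, row after row: the turn, a rotation vector about the tool's x, y, z in rad, then the shift along the tool's x, y, z in mm, then the finger opening in mm, from 0 to 85.4. A call has 1 to 5 rows; each row shifts and turns the commanded pose from where the row before left it, along the tool's axes as they then stand; what a row does not reach is not made up. A row lasts 1/12 s, in which the tool goes at most 41.7 mm and 7.16 degrees, less where a joint would pass 70% of its speed; a pose out of reach is approached as far as the arm can. A call with a gripper value outside its range is refused whole. The fingers move at their own pace and stop on an object; FORCE is the grip in N (left out, the last holds). Time passes only in rows, so rows that do not move let the fingers close. It gives the time, the measured TCP pose, the force, the opening and the grip force at its end, in the units of the state.
- r.state(): the state, without advancing time (a new reading comes with each control period).
- r.grab_frame(name): name is "side" or "top"; returns the picture (384x512x3 uint8, blue, green, red); there is no depth.
- r.camera_model(name): a dict with "mtx" (3x3 intrinsics, pixels), "camera_from_world" (4x4, takes a point from world to camera coordinates). Camera axes: x right, y up, looking along -z (the intrinsics and any distortion apply to the point x, -y, -z); pixel columns grow to the right and rows downward; lengths in m; the calibration is good to about 2 mm. A picture is of the moment at which its call begins. camera_model takes no time and is no camera call.
- r.job_done(): hands the job in; it is judged then, once.
The state is a dict: "clock": time; "joint_pos": joint angles; "qd": joint speeds; "tau": joint torques, N m; "eef_pos": TCP position; "orientation": TCP orientation; "wrist_force": force on the tool from outside, world axes, zero at the start; "ft_torque": the same for the moment, N m; "grip_width": finger opening in m; "gripper_force": force on a finger pad.
Only numpy, scipy, OpenCV 4.12 (cv2) and the standard library are available. Lean on these libraries where they do the work, as an engineer would, in place of code of your own. Each camera call takes 0.05 s, during which the arm holds its last target. There are 200 camera calls.

## Task

I want to slip a second sheet onto the recipe card that stands in the wooden stand. Of the three yellow bag clips take the one that fits the notch in the card's top edge (the widest that still goes in between the shoulders), squeeze its handles fully so that the jaws gape, bring it down from above into the notch so that one jaw is in front of the card and one behind, with the card's edge well inside the mouth but the clip touching neither card nor stand, and stay there: finish while still holding it open like that. Do not knock the card or the stand hard, and leave the other clips, the jam jar, the small tin and the salt shaker where they are.

Things in the scene. Friction and masses are not known exactly. Their poses are not given: they have to be found in the camera images.
- clip_narrow: The narrowest of three look-alike yellow bag clips, 28 mm wide along its y, 84 mm tall, standing upright and shut on its jaws, handles up. Origin under the middle of the shut jaws; z up, x = squeezing direction, y along the hinge pin, which is 40 mm up.
- clip_middle: The middle one of three look-alike yellow bag clips, 46 mm wide along its y, 84 mm tall, standing upright and shut on its jaws, handles up. Origin under the middle of the shut jaws; z up, x = squeezing direction, y along the hinge pin, which is 40 mm up. Fits the notch; may be used either way round. Origin and axes belong to its -x lever: held open upright this frame leans 15 degrees about y. 30 to 80 g.
- clip_wide: The widest of three look-alike yellow bag clips, 66 mm wide along its y, 84 mm tall, standing upright and shut on its jaws, handles up. Origin under the middle of the shut jaws; z up, x = squeezing direction, y along the hinge pin, which is 40 mm up. Too wide for the notch.
- clip_middle_pivot (a point): centre of the middle clip's hinge barrel (12 mm thick, 46 mm long); axes as its body. Above it stand two flat handles 45 mm tall, 33 mm wide, 44 mm over their splayed tops when shut, 22 mm over all when squeezed parallel against a stop. Grip both from above across x, fingertips 10 to 16 mm above this point (the spreading jaws need the room below); use 20 to 40 N.
- clip_middle_jaw_a (a point): middle of the inner lower edge of the middle clip's jaw on its own -x side. Jaws are 40 mm long below the pin, 18 mm thick together when shut; fully squeezed they gape about 21 mm at the tips, 38 mm over the outside, tips 39 mm below the pin. The mouth is free up to 6 mm below the pin.
- clip_middle_jaw_b (a point): middle of the inner lower edge of the middle clip's other jaw, on its +x side
- clip_middle_lever (a joint): opening angle between the middle clip's two levers, rad: 0 shut, 0.52 fully squeezed (handles parallel, at the stop). The spring takes about 4 N at the handle tops to start and about 10 N at mid-handle to hold fully open; let go, it snaps shut.
- card_stand: fixed wooden stand, 64 x 160 x 20 mm, with a stiff upright white recipe card, 4 mm thick and 150 mm long (along y), in its slot. Origin: middle of the stand's underside; z up, x across the card (through its thickness), y along the card. The card's edge is 100 mm above the worktop in the notch and 124 mm on the shoulders at either side.
- notch (a point): middle of the card's edge at the floor of its notch, 100 mm above the worktop; the notch is 54 mm long along y and 24 mm deep, centred on the card; axes as card_stand
- jam_jar: glass jam jar with red lid, 65 x 69 x 86 mm, stays where it is; origin under its middle
- tin_small: small food tin, diameter 75, 58 mm high, stays where it is; origin under its middle
- salt_shaker: salt shaker, diameter 44, 90 mm high, stays where it is; origin under its middle
Not all that is in view belongs to the job. Leave any purple or turquoise look-alike of the clip_middle alone.

How it is judged (in metres and radians):
On the way:
1. the middle-sized clip is lifted off the worktop in the gripper (height (world z) of clip_middle_pivot above 0.065 m and contact force between clip_middle and the fingers above 1.5 N), for 0.1 s.
At the end, for the whole second after the job is handed in: middle clip still in the fingers, over 0.42 rad open, within 6 mm of notch middle and 0.3 rad of the card; a jaw tip each side of the card, 3.5 mm off its mid-plane, 8 mm below the notch edge; clip touches neither card nor stand; other clips, jar, tin, shaker within 30 mm of start (value of joint clip_middle_lever above 0.42 rad and ((x of clip_middle_jaw_a in the frame of notch above 0.0035 m and x of clip_middle_jaw_b in the frame of notch below -0.0035 m) or (x of clip_middle_jaw_b in the frame of notch above 0.0035 m and x of clip_middle_jaw_a in the frame of notch below -0.0035 m)) and z of each of clip_middle_jaw_a, clip_middle_jaw_b in the frame of notch below -0.008 m and y of clip_middle_pivot in the frame of notch between -0.006 and 0.006 m and angle between the y axis of clip_middle and the y axis of card_stand, either way round below 0.3 rad and contact force between clip_middle and the fingers above 3 N and contact force between clip_middle and card_stand below 0.2 N and linear speed of clip_middle below 0.02 m/s and distance of each of jam_jar, tin_small, salt_shaker, clip_narrow, clip_wide from where it was at the start of the episode below 0.03 m); the arm keeps its last pose, push and grip.
It fails at once if another clip, the jar, the tin or the salt shaker is pushed over or moved more than 30 mm (distance of any of jam_jar, tin_small, salt_shaker, clip_narrow, clip_wide from where it was at the start of the episode above 0.03 m).
It fails at once if the card or its stand is knocked with more than 20 N (contact force between anything else and card_stand above 20 N).
It also fails if it takes over 35 s, if anything falls off the work surface, if the arm or the gripper's body presses on something with over 40 N, if the wrist force passes 120 N, or if a joint passes its speed limit or range.

## Working session

There is one attempt and no reset: what is moved stays moved. The work goes in short steps, Python scripts to look and compute and a shell command to move; the robot and the scene stay as the last step left them, time stands still between calls to the robot, and variables do not carry over. Pictures are saved under pics/ and viewed, at most 10 in all, crops included, and the job is handed in when it is done.

```bash
mkdir -p pics
python3 - <<'E'
from plant import r
import cv2,numpy as np
for n in("top","side"):
    f=r.grab_frame(n);cv2.imwrite(f"pics/{n}0.png",f);cv2.imwrite(f"pics/{n}0b.png",cv2.resize(f,(800,600)))
    m=r.camera_model(n);print(n,m)
s=r.state();print(s,r.finger_overhang)
E
```

```text
top {'mtx': array([[348.66099092,   0.        , 257.59996687],
       [  0.        , 348.66099092, 193.1451588 ],
       [  0.        ,   0.        ,   1.        ]]), 'camera_from_world': array([[-0.02840082, -0.99950669,  0.01340817, -0.03719142],
       [ 0.98400713, -0.02559563,  0.17628054, -0.5501127 ],
       [-0.17585039,  0.01820025,  0.98424864, -0.8712716 ],
       [ 0.        ,  0.        ,  0.        ,  1.        ]])}
side {'mtx': array([[406.59543226,   0.        , 254.78726088],
       [  0.        , 406.59543226, 181.90318198],
       [  0.        ,   0.        ,   1.        ]]), 'camera_from_world': array([[-0.83423299, -0.55081129, -0.02573424,  0.43262231],
       [ 0.20815987, -0.35779905,  0.91030177, -0.21282022],
       [-0.51061218,  0.75404693,  0.41314457, -0.80399394],
       [ 0.        ,  0.        ,  0.        ,  1.        ]])}
{'clock': 0.1, 'joint_pos': array([-5.82634434e+01,  2.05879416e+01,  6.38788945e-01, -1.62248197e-02,
       -7.01354276e+01, -1.65058719e+01]), 'qd': array([ 0.07412467, -0.04833374,  0.17481942,  0.14476971, -0.02137793,
        0.0333682 ]), 'tau': array([-1.37235029e-04, -5.84765267e+01,  2.94112498e+01,  6.95454195e+00,
       -3.14091019e-03,  7.22741333e-06]), 'eef_pos': array([ 0.17718148, -0.65092319,  0.25245343]), 'orientation': array([[-9.64901221e-01, -2.62612512e-01, -5.49993089e-04],
       [-2.62613037e-01,  9.64900226e-01,  1.39555651e-03],
       [ 1.64197855e-04,  1.49100954e-03, -9.99998875e-01]]), 'wrist_force': array([-0.22211509,  0.076609  , -0.6245796 ]), 'ft_torque': array([-0.00400365,  0.00350522,  0.01056531]), 'gripper_force': 0.0, 'grip_width': 0.08515722299772395} 0.022
```

View pics/top0b.png

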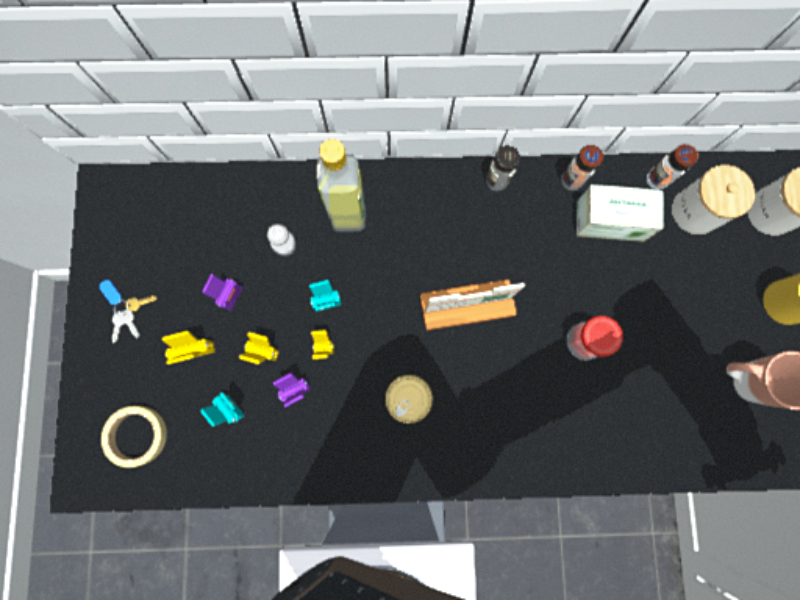

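View pics/side0b.png

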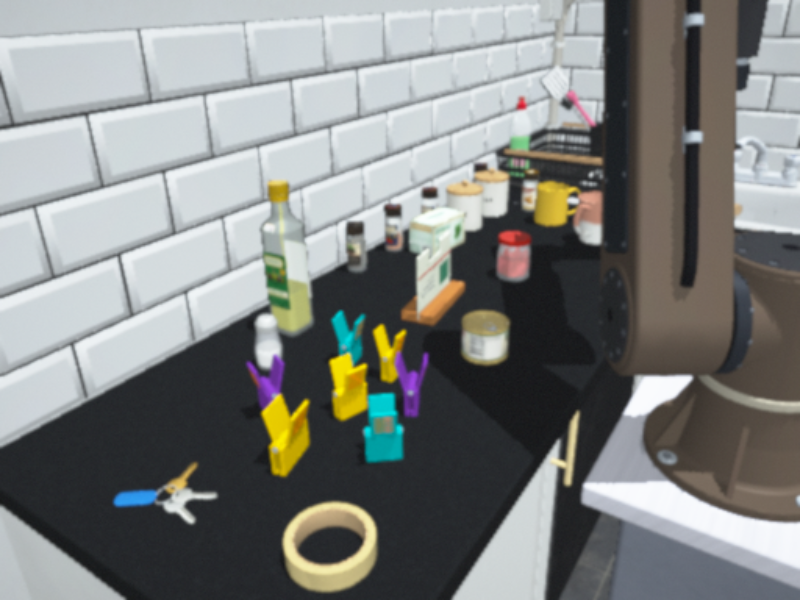

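The top view shows the yellow clips wide (187,346), middle (259,347) and narrow (321,343), with the card stand near (470,303) and the tin at (409,400), all in 800x600 pixels. The side view shows the middle clip at (348,385) and the card at (435,275).

```bash
cat > h.py <<'E'
from plant import r
import cv2,numpy as np
def proj(n,p):
    m=r.camera_model(n);c=m["camera_from_world"]@np.append(p,1);v=m["mtx"]@np.array([c[0],-c[1],-c[2]]);return v[:2]/v[2]
def ray(n,uv):
    m=r.camera_model(n);T=m["camera_from_world"];K=m["mtx"]
    d=np.linalg.inv(K)@np.array([*uv,1.]);d=np.array([d[0],-d[1],-d[2]])
    R=T[:3,:3];return -R.T@T[:3,3],R.T@d
def onz(n,uv,z):
    o,d=ray(n,uv);return o+d*(z-o[2])/d[2]
def tri(uvt,uvs):
    o1,d1=ray("top",uvt);o2,d2=ray("side",uvs)
    s=np.linalg.lstsq(np.c_[d1,-d2],o2-o1,rcond=None)[0]
    a=o1+s[0]*d1;b=o2+s[1]*d2;return (a+b)/2,np.linalg.norm(a-b)*1e3
E
python3 - <<'E'
from h import *
t=cv2.imread("pics/top0.png");s=cv2.imread("pics/side0.png")
def crop(im,x,y,w,h,k):
    return cv2.resize(im[y:y+h,x:x+w],None,fx=k,fy=k,interpolation=cv2.INTER_CUBIC)
a=crop(t,140,200,80,60,5);b=crop(t,262,170,80,60,5);c=crop(s,190,210,80,75,5)[:300];c=crop(s,195,215,80,60,5);d=crop(s,250,135,80,75,4)
d=cv2.copyMakeBorder(d,0,0,0,80,0)
cv2.imwrite("pics/c1.png",np.vstack([np.hstack([a,b]),np.hstack([c,d])]))
for n,im in(("top",t),("side",s)):
    hsv=cv2.cvtColor(im,cv2.COLOR_BGR2HSV);m=cv2.inRange(hsv,(22,180,60),(34,255,255))
    k,l,st,ce=cv2.connectedComponentsWithStats(m)
    for i in range(1,k):
        if st[i,4]>60:
            pts=np.argwhere(l==i)[:,::-1].astype(np.float32);print(n,st[i],ce[i].round(1),cv2.minAreaRect(pts))
E
```

```text
top [104 211  33  22 444] [118.4 221.7] ((119.4957046508789, 220.08450317382812), (18.306840896606445, 32.38491439819336), 74.47589111328125)
top [199 211  15  19 202] [205.5 220.2] ((206.08950805664062, 219.93191528320312), (18.214460372924805, 13.286575317382812), 86.42366790771484)
top [153 212  25  21 304] [164.9 223.2] ((166.2830352783203, 223.50942993164062), (23.076570510864258, 18.406312942504883), 15.945395469665527)
side [343 117  26  27 499] [353.5 130. ] ((355.54608154296875, 130.3583526611328), (23.601932525634766, 26.40612030029297), 6.709836959838867)
side [173 118  11  11 105] [178.  123.1] ((178.0, 123.0), (10.0, 10.0), 90.0)
side [239 207  21  38 377] [247.3 225.2] ((246.20484924316406, 225.54388427734375), (20.18463706970215, 35.340579986572266), 12.094758033752441)
side [210 227  25  42 738] [222.2 247.9] ((223.1859893798828, 247.32513427734375), (40.86942672729492, 23.84382438659668), 85.42607879638672)
side [ 167  253   31   52 1000] [182.3 278.3] ((182.0, 278.5), (51.0, 30.0), 90.0)
```

View pics/c1.png

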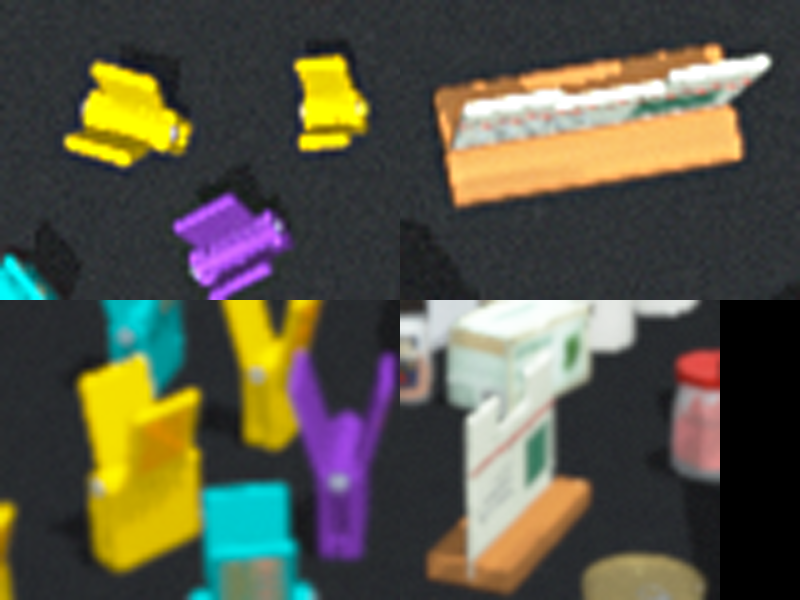

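The crops show the middle clip's hinge barrel running (156.4,220.2)–(177,227.2) in top pixels, with its handle tops parallel to it. The card's notch and the stand outline are clear.

Run:
```python
from h import *
np.set_printoptions(precision=4,suppress=True)
A=lambda x,y:((x+.5)/5-.5+140,(y+.5)/5-.5+200)
B=lambda x,y:((x-400+.5)/5-.5+262,(y+.5)/5-.5+170)
C=lambda x,y:((x+.5)/5-.5+195,(y-300+.5)/5-.5+215)
D=lambda x,y:((x-400+.5)/4-.5+250,(y-300+.5)/4-.5+135)
def seg(n,p,q,z):
    a=onz(n,p,z);b=onz(n,q,z);d=(b-a)[:2];print(n,z,a,b,(a+b)/2,"len",np.linalg.norm(d),"ang",np.degrees(np.arctan2(d[1],d[0])))
print("clip");seg("top",A(84,103),A(187,138),.042)
seg("top",A(95,66),A(157,90),.084);seg("top",A(65,142),A(130,163),.084)
seg("side",C(122,568),C(200,525),0)
print("handle side");seg("side",C(80,377),C(148,356),.084);seg("side",C(132,412),C(200,390),.084)
print("pin end",onz("side",C(97,488),.04))
print("stand")
seg("top",B(457,205),B(742,159),.02);seg("top",B(437,93),B(720,47),.02);seg("top",B(452,188),B(741,141),.02)
print("card top shoulders");seg("top",B(465,105),B(770,60),.124);seg("top",B(555,98),B(665,86),.1)
print("side card")
seg("side",D(468,412),D(552,360),.124);seg("side",D(502,408),D(530,388),.1)
print("tri card corners",tri(B(465,104),D(468,412)),tri(B(770,60),D(552,360)))
```

```text
clip
top 0.042 [0.4852 0.2142 0.042 ] [0.4655 0.1603 0.042 ] [0.4754 0.1873 0.042 ] len 0.057392854820993135 ang -110.12697856255868
top 0.084 [0.4991 0.1977 0.084 ] [0.4862 0.1666 0.084 ] [0.4927 0.1821 0.084 ] len 0.03367945084233397 ang -112.51855912694005
top 0.084 [0.4615 0.2117 0.084 ] [0.4503 0.1794 0.084 ] [0.4559 0.1955 0.084 ] len 0.034260555910940745 ang -109.22789882702175
side 0 [0.4746 0.2087 0.    ] [0.4643 0.1649 0.    ] [0.4694 0.1868 0.    ] len 0.04496923334795825 ang -103.29391722424378
handle side
side 0.084 [0.499  0.1983 0.084 ] [0.4845 0.1691 0.084 ] [0.4918 0.1837 0.084 ] len 0.03260133436310719 ang -116.29957476241192
side 0.084 [0.4624 0.209  0.084 ] [0.4483 0.1802 0.084 ] [0.4554 0.1946 0.084 ] len 0.03207092049449493 ang -116.11143503109133
pin end [0.4833 0.211  0.04  ]
stand
top 0.02 [ 0.5051 -0.0929  0.02  ] [ 0.5262 -0.249   0.02  ] [ 0.5156 -0.171   0.02  ] len 0.15746347239870667 ang -82.31888674520907
top 0.02 [ 0.567  -0.0842  0.02  ] [ 0.5888 -0.2409  0.02  ] [ 0.5779 -0.1626  0.02  ] len 0.1581775174552879 ang -82.09639406184635
top 0.02 [ 0.5145 -0.0906  0.02  ] [ 0.5361 -0.2491  0.02  ] [ 0.5253 -0.1698  0.02  ] len 0.1599929918741134 ang -82.22593897364634
card top shoulders
top 0.124 [ 0.5407 -0.0922  0.124 ] [ 0.5592 -0.2421  0.124 ] [ 0.55   -0.1672  0.124 ] len 0.15108321595324078 ang -82.96907740843905
top 0.1 [ 0.5475 -0.139   0.1   ] [ 0.5522 -0.1944  0.1   ] [ 0.5499 -0.1667  0.1   ] len 0.05565883118921944 ang -85.16749702324448
side card
side 0.124 [ 0.5475 -0.1084  0.124 ] [ 0.5484 -0.2275  0.124 ] [ 0.5479 -0.168   0.124 ] len 0.11905616313581942 ang -89.56872780002558
side 0.1 [ 0.5623 -0.1784  0.1   ] [ 0.5649 -0.2237  0.1   ] [ 0.5636 -0.201   0.1   ] len 0.04542024288788062 ang -86.67425635018469
tri card corners (array([ 0.5387, -0.0923,  0.1315]), np.float64(2.4608900060285435)) (array([ 0.5595, -0.2446,  0.1168]), np.float64(2.7963388068255606))
```

```bash
for i in 1 2; do python3 -m handwheel '[0,0,0,-29.4,23.2,0,68, 0,0,0,-29.4,23.2,0,68, 0,0,0,-29.4,23.2,0,68, 0,0,0,-29.4,23.2,0,68, 0,0,0,-29.4,23.2,0,68]' 30; done
for i in 1 2 3; do python3 -m handwheel '[0,0,0,-15,35.8,0,68, 0,0,0,-15,35.8,0,68, 0,0,0,-15,35.8,0,68, 0,0,0,-15,35.8,0,68, 0,0,0,0,0,0,68]' 30; done
for i in 1 2; do python3 -m handwheel '[0,0,-0.1174,0,0,0,68, 0,0,-0.1174,0,0,0,68, 0,0,-0.1174,0,0,0,68, 0,0,-0.1174,0,0,0,68, 0,0,0,0,0,0,68]' 30; done
```

```text
clock: 0.52
eef_pos: [0.2891, -0.4991, 0.2528]
orientation: [[-0.965, -0.262, -0.0], [-0.262, 0.965, 0.001], [0.0, 0.001, -1.0]]
wrist_force: [1.2, -0.3, -0.2]
grip_width: 0.0681
gripper_force: 0.0
clock: 0.93
eef_pos: [0.4006, -0.3484, 0.2532]
orientation: [[-0.965, -0.263, -0.0], [-0.263, 0.965, 0.0], [0.0, 0.0, -1.0]]
wrist_force: [1.0, 0.4, -0.1]
grip_width: 0.068
gripper_force: 0.0
clock: 1.35
eef_pos: [0.4208, -0.1914, 0.2535]
orientation: [[-0.964, -0.267, 0.001], [-0.267, 0.964, 0.001], [-0.001, 0.001, -1.0]]
wrist_force: [-0.5, -0.2, -0.2]
grip_width: 0.0681
gripper_force: 0.0
clock: 1.77
eef_pos: [0.4414, -0.0375, 0.2535]
orientation: [[-0.964, -0.267, 0.001], [-0.267, 0.964, 0.001], [-0.001, 0.001, -1.0]]
wrist_force: [0.1, -0.3, 0.1]
grip_width: 0.0682
gripper_force: 0.0
clock: 2.18
eef_pos: [0.4619, 0.1164, 0.2531]
orientation: [[-0.964, -0.266, 0.001], [-0.266, 0.964, 0.001], [-0.001, 0.0, -1.0]]
wrist_force: [-0.0, -0.3, 0.2]
grip_width: 0.0681
gripper_force: 0.0
clock: 2.6
eef_pos: [0.4607, 0.1115, 0.253]
orientation: [[-0.738, -0.675, -0.001], [-0.675, 0.738, -0.0], [0.001, 0.0, -1.0]]
wrist_force: [-0.4, -0.3, 0.2]
grip_width: 0.0679
gripper_force: 0.0
clock: 3.02
eef_pos: [0.4607, 0.1114, 0.2531]
orientation: [[-0.356, -0.934, -0.0], [-0.934, 0.356, -0.0], [0.0, 0.0, -1.0]]
wrist_force: [0.3, -0.2, 0.3]
grip_width: 0.0681
gripper_force: 0.0
```

```bash
python3 -m handwheel '[0,0,0,-25.7,5,0,68, 0,0,0,-25.7,5,0,68, 0,0,0,-25.7,5,0,68, 0,0,0,0,0,40,68, 0,0,0,0,0,40,68]' 30
python3 -m handwheel '[0,0,0,0,0,33,68, 0,0,0,0,0,0,68,0,0,0,0,0,0,68]'
python3 - <<'E'
from h import *
t=r.grab_frame("top");s=r.grab_frame("side");cv2.imwrite("pics/t2.png",t);cv2.imwrite("pics/s2.png",s)
def crop(im,x,y,w,h,k): return cv2.resize(im[y:y+h,x:x+w],None,fx=k,fy=k,interpolation=cv2.INTER_CUBIC)
cv2.imwrite("pics/c2.png",np.vstack([np.hstack([crop(t,120,190,100,75,4),crop(t,262,160,100,75,4)]),np.hstack([crop(s,175,195,100,75,4),crop(s,255,140,50,37,8)[:,:400].copy() if 0 else cv2.resize(crop(s,258,142,50,38,8),(400,300))])]))
E
```

```text
clock: 3.43
eef_pos: [0.4759, 0.1913, 0.1741]
orientation: [[-0.363, -0.932, 0.004], [-0.932, 0.363, 0.004], [-0.005, -0.003, -1.0]]
wrist_force: [-0.3, -0.0, -2.3]
grip_width: 0.068
gripper_force: 0.0
clock: 3.68
eef_pos: [0.4739, 0.1882, 0.1395]
orientation: [[-0.362, -0.932, -0.003], [-0.932, 0.362, -0.003], [0.004, 0.001, -1.0]]
wrist_force: [-0.4, 0.0, 0.8]
grip_width: 0.0682
gripper_force: 0.0
```

View pics/c2.png

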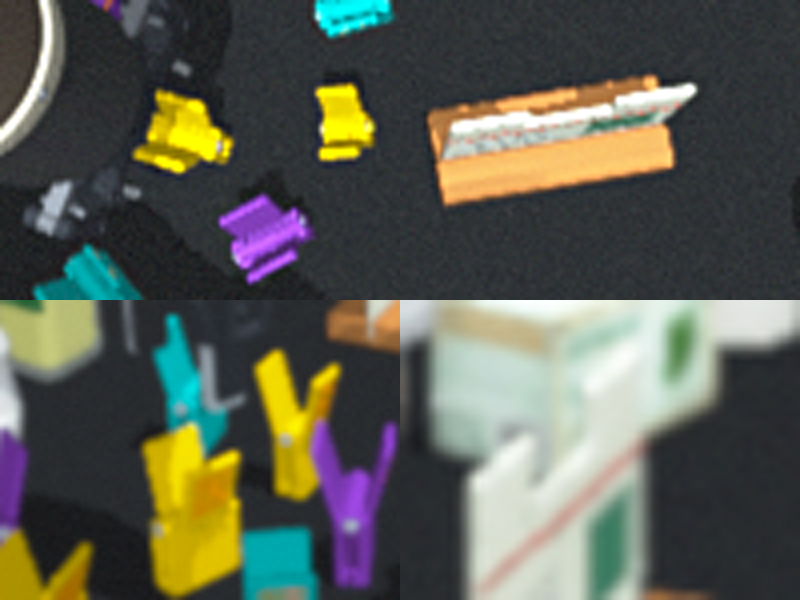

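Picture: fingertips in the top crop at about (181,69) and (131,191), straddling the clip, with clip handles at (178,97) and (160,160). The card is unobstructed.

Run:
```python
from h import *
np.set_printoptions(precision=4,suppress=True)
s=r.state();p=s["eef_pos"];R=s["orientation"];print(p)
A=lambda x,y:((x+.5)/4-.5+120,(y+.5)/4-.5+190)
C=lambda x,y:((x+.5)/4-.5+175,(y-300+.5)/4-.5+195)
for sg in(1,-1):
    q=p+R[:,1]*.034*sg+R[:,2]*.017
    print("tip exp crop",(proj("top",q)-[120,190])*4,(proj("side",q)-[175,195])*4+[0,300])
print([onz("top",A(*c),.122) for c in((181,69),(131,191))])
# clip points predicted from estimate
c=np.array([.4741,.1887]);h=np.radians(69);u=np.array([np.cos(h),np.sin(h)]);v=np.array([np.sin(h),-np.cos(h)])
for a,b,z in((.0165,.021,.084),(-.0165,.021,.084),(.0165,-.021,.084),(-.0165,-.021,.084),(.023,0,.04),(-.023,0,.04)):
    q=np.append(c+a*u+b*v,z);print(a,b,z,(proj("top",q)-[120,190])*4,(proj("side",q)-[175,195])*4+[0,300])
```

```text
[0.4757 0.1896 0.1423]
tip exp crop [126.6179 175.9186] [216.5027 402.2252]
tip exp crop [170.3383  68.1671] [149.3111 352.3822]
[array([0.5082, 0.1728, 0.122 ]), array([0.4362, 0.2009, 0.122 ])]
0.0165 0.021 0.084 [156.1751  90.4055] [143.5213 438.2295]
-0.0165 0.021 0.084 [205.3109 107.9046] [195.7551 418.9751]
0.0165 -0.021 0.084 [130.4686 153.8279] [184.0122 471.3889]
-0.0165 -0.021 0.084 [179.9669 171.5837] [237.3394 450.7724]
0.023 0 0.04 [152.5488 125.345 ] [158.3123 528.5682]
-0.023 0 0.04 [218.068  148.7631] [230.2528 499.4966]
```

```bash
python3 -m handwheel '[0,0,0,0,0,25,68, 0,0,0,0,0,20,68, 0,0,0,0,0,12,68, 0,0,0,0,0,7,68, 0,0,0,0,0,0,68]' 35
python3 -m handwheel '[0,0,0,0,0,0,50, 0,0,0,0,0,0,40, 0,0,0,0,0,0,30, 0,0,0,0,0,0,20, 0,0,0,0,0,0,10]' 35
python3 -m handwheel '[0,0,0,0,0,0,5, 0,0,0,0,0,0,5, 0,0,0,0,0,0,5, 0,0,0,0,0,0,5, 0,0,0,0,0,0,5]' 35
python3 - <<'E'
from h import *
s=r.grab_frame("side");t=r.grab_frame("top");print(r.state()["eef_pos"])
def crop(im,x,y,w,h,k): return cv2.resize(im[y:y+h,x:x+w],None,fx=k,fy=k,interpolation=cv2.INTER_CUBIC)
cv2.imwrite("pics/c3.png",np.hstack([crop(s,190,195,80,80,5),crop(t,120,180,80,80,5)]))
E
```

```text
clock: 4.2
eef_pos: [0.475, 0.1893, 0.077]
orientation: [[-0.359, -0.933, 0.001], [-0.933, 0.359, 0.001], [-0.001, -0.001, -1.0]]
wrist_force: [-0.1, -0.3, -0.9]
grip_width: 0.0678
gripper_force: 0.0
clock: 4.62
eef_pos: [0.4774, 0.191, 0.0797]
orientation: [[-0.356, -0.934, 0.006], [-0.934, 0.356, 0.004], [-0.006, -0.005, -1.0]]
wrist_force: [1.1, -0.8, 14.0]
grip_width: 0.0208
gripper_force: 38.9
clock: 5.03
eef_pos: [0.4774, 0.191, 0.0797]
orientation: [[-0.356, -0.934, 0.007], [-0.934, 0.356, 0.004], [-0.006, -0.005, -1.0]]
wrist_force: [2.4, -0.4, 13.3]
grip_width: 0.0206
gripper_force: 38.9
[0.47739176 0.19094804 0.07966797]
```

View pics/c3.png

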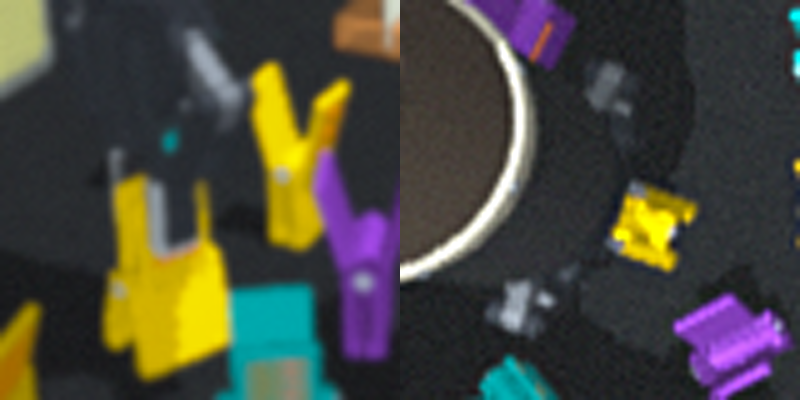

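The clip is open between the fingers and the handles are parallel. Lifting and carrying it over the card now.

```bash
python3 -m handwheel '[0,0,0,0,0,-15,5, 0,0,0,0,0,-35,5, 0,0,0,0,0,-40,5, 0,0,0,0,0,-40,5, 0,0,0,0,0,-40,5]' 35
for i in 1 2; do python3 -m handwheel '[0,0,0,30.9,-19.5,0,5, 0,0,0,30.9,-19.5,0,5, 0,0,0,30.9,-19.5,0,5, 0,0,0,30.9,-19.5,0,5, 0,0,0,30.9,-19.5,0,5]' 35; done
python3 -m handwheel '[0,0,-0.0998,0,0,0,5, 0,0,-0.0998,0,0,0,5, 0,0,-0.0998,0,0,0,5, 0,0,-0.0998,0,0,0,5, 0,0,-0.0998,0,0,0,5]' 35
python3 -m handwheel '[0,0,0,0,0,0,5,0,0,0,0,0,0,5,0,0,0,0,0,0,5]' 35
python3 - <<'E'
from h import *
s=r.grab_frame("side");t=r.grab_frame("top");cv2.imwrite("pics/t4.png",t);cv2.imwrite("pics/s4.png",s)
def crop(im,x,y,w,h,k): return cv2.resize(im[y:y+h,x:x+w],None,fx=k,fy=k,interpolation=cv2.INTER_CUBIC)
cv2.imwrite("pics/c4.png",np.hstack([crop(s,240,95,80,100,5),crop(t,262,145,80,100,5)]))
E
```

```text
clock: 5.55
eef_pos: [0.4742, 0.1887, 0.2495]
orientation: [[-0.358, -0.934, 0.001], [-0.934, 0.358, 0.001], [-0.001, -0.001, -1.0]]
wrist_force: [2.4, 2.1, -1.7]
grip_width: 0.0209
gripper_force: 37.8
clock: 5.97
eef_pos: [0.5103, 0.0083, 0.2478]
orientation: [[-0.357, -0.934, 0.002], [-0.934, 0.357, 0.001], [-0.002, -0.002, -1.0]]
wrist_force: [1.4, 0.4, -0.1]
grip_width: 0.0208
gripper_force: 37.8
clock: 6.38
eef_pos: [0.5461, -0.1712, 0.2477]
orientation: [[-0.358, -0.934, 0.002], [-0.934, 0.358, -0.0], [-0.001, -0.002, -1.0]]
wrist_force: [1.6, 0.8, -0.4]
grip_width: 0.021
gripper_force: 37.8
clock: 6.8
eef_pos: [0.546, -0.1696, 0.2474]
orientation: [[0.137, -0.991, 0.001], [-0.991, -0.137, 0.0], [0.0, -0.001, -1.0]]
wrist_force: [0.7, 0.7, -0.3]
grip_width: 0.0211
gripper_force: 37.8
clock: 7.05
eef_pos: [0.546, -0.1693, 0.2469]
orientation: [[0.13, -0.992, 0.001], [-0.992, -0.13, 0.0], [0.0, -0.001, -1.0]]
wrist_force: [-0.4, -0.1, -0.9]
grip_width: 0.0207
gripper_force: 37.8
```

View pics/c4.png

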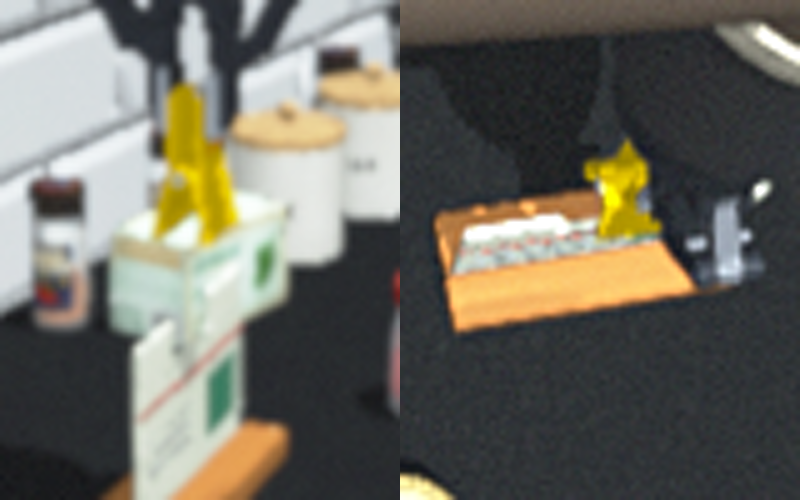

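Picture: side crop shows the open clip above the card, pin end at about (180,183), jaw lower corners near (160,232) and (207,243). Next I'll compare model projections with these features.

Run:
```python
from h import *
st=r.state();p=st["eef_pos"];print(p)
def frame(c,ang):
    h=np.radians(ang);return np.array([np.sin(h),-np.cos(h)]),np.array([np.cos(h),np.sin(h)])
im={}
for n,o,k in(("side",(240,95),5),("top",(262,145),5)):
    b=cv2.imread(f"pics/{n[0]}4.png");im[n]=cv2.resize(b[o[1]:o[1]+100,o[0]:o[0]+80],None,fx=k,fy=k,interpolation=cv2.INTER_CUBIC)
def draw(n,pts,col):
    o=dict(side=(240,95),top=(262,145))[n]
    q=[tuple(((proj(n,x)-o+.5)*5).round().astype(int).tolist()) for x in pts]
    for a,b in zip(q,q[1:]):cv2.line(im[n],a,b,col,1)
    return q
N=np.array([.549,-.167]);v,u=frame(N,97.6)
P=lambda c,x,y,z:np.append(c+v*x+u*y,z)
card=[P(N,0,y,z) for y,z in((.075,.02),(.075,.124),(.027,.124),(.027,.1),(-.027,.1),(-.027,.124),(-.075,.124),(-.075,.02))]
stand=[P(N,x,y,.02) for x,y in((-.032,.08),(.032,.08),(.032,-.08),(-.032,-.08),(-.032,.08))]
Cc=p[:2];pz=p[2]-.039
jaw=[P(Cc,-.019,.023,pz-.039),P(Cc,0,.023,pz),P(Cc,.019,.023,pz-.039)]
jaw2=[P(Cc,-.019,.023,pz-.039),P(Cc,-.019,-.023,pz-.039)]
for n in im:
    print(n,draw(n,card,(0,0,255)));draw(n,stand,(255,0,0));print(draw(n,jaw,(0,255,0)));draw(n,jaw2,(0,255,0))
cv2.imwrite("pics/c5.png",np.hstack([im["side"],im["top"]]))
```

```text
[ 0.54599989 -0.16928784  0.24660965]
side [(136, 525), (133, 353), (169, 323), (169, 363), (206, 330), (206, 292), (237, 266), (235, 424)]
[(210, 249), (178, 177), (146, 241)]
top [(55, 269), (67, 234), (164, 218), (158, 228), (264, 211), (273, 201), (369, 186), (325, 226)]
[(196, 245), (201, 187), (182, 165)]
```

View pics/c5.png

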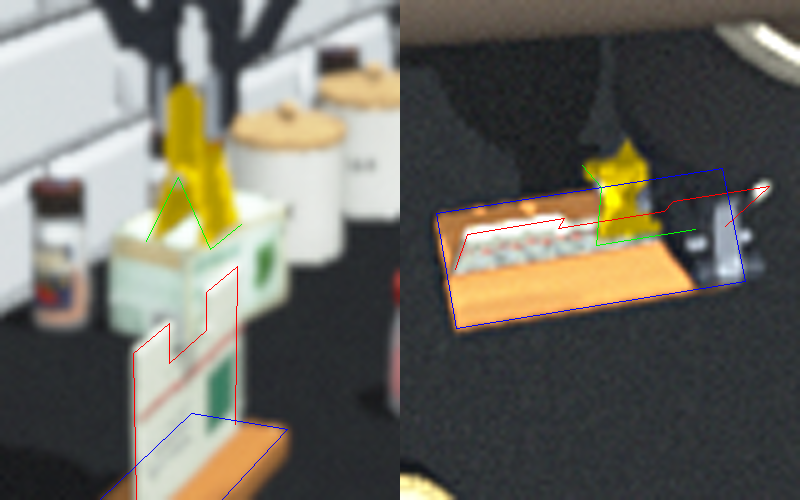

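Run:
```python
from h import *
s=cv2.imread("pics/s4.png")[105:150,262:302]
t=cv2.imread("pics/t4.png")[165:202,370-0-0:0] if 0 else cv2.imread("pics/t4.png")[165:210,368-60+0:348]
print(s.shape,t.shape)
a=cv2.resize(s,(400,450),interpolation=cv2.INTER_CUBIC);b=cv2.resize(cv2.imread("pics/t4.png")[165:210,290:330],(400,450),interpolation=cv2.INTER_CUBIC)
cv2.imwrite("pics/c6.png",np.hstack([a,b]))
```

```text
(45, 40, 3) (45, 40, 3)
```

View pics/c6.png

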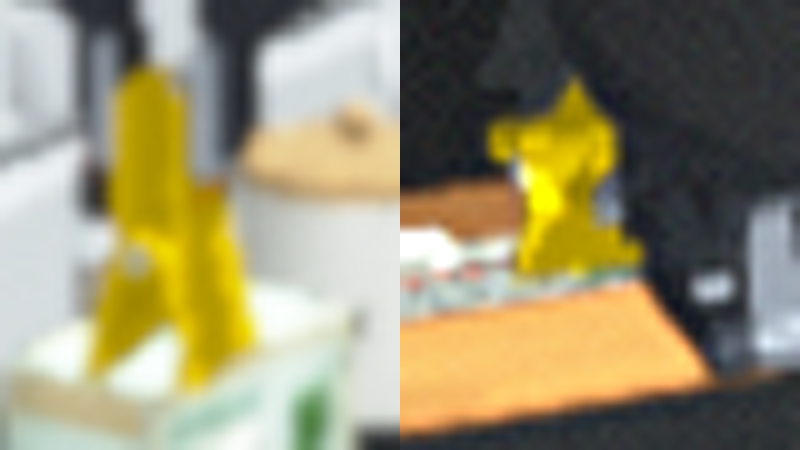

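Picture: pin end at side (275.3,130.0)/top (301.7,181.7); front jaw corner at side (280.0,143.5)/top (301.7,191.7); back jaw corner at side (271.2,142)/top (298.7,177.5).

Run:
```python
from h import *
N=np.array([.549,-.167]);h=np.radians(97.6);v=np.array([np.sin(h),-np.cos(h)]);u=np.array([np.cos(h),np.sin(h)])
for nm,a,b in(("pin",(301.7,181.7),(275.3,130)),("front",(301.7,191.7),(280,143.5)),("back",(298.7,177.5),(271.2,142)),
  ("card left corner",(262+66/5,145+229/5),(240+134/5,95+350/5)),("notch left shoulder",(262+170/5,145+216/5),(240+171/5,95+322/5))):
    q,e=tri(a,b);d=q[:2]-N;print(nm,q.round(4),"err mm",round(e,1),"notch xy mm",(d@v*1e3).round(1),(d@u*1e3).round(1))
```

```text
pin [ 0.5431 -0.1471  0.207 ] err mm 1.3 notch xy mm -3.2 20.5
front [ 0.5289 -0.1508  0.1695] err mm 1.6 notch xy mm -17.8 18.7
back [ 0.559  -0.1471  0.1703] err mm 5.5 notch xy mm 12.6 18.4
card left corner [ 0.5393 -0.0941  0.1238] err mm 2.1 notch xy mm -0.0 73.5
notch left shoulder [ 0.5455 -0.1449  0.1215] err mm 0.6 notch xy mm -0.5 22.4
```

```bash
python3 -m handwheel '[0,0,0,-1.5,-3,0,5, 0,0,0,0,0,20,5, 0,0,0,0,0,17,5, 0,0,0,0,0,0,5,0,0,0,0,0,0,5]' 35
python3 - <<'E'
from h import *
s=r.grab_frame("side");t=r.grab_frame("top");cv2.imwrite("pics/t7.png",t);cv2.imwrite("pics/s7.png",s)
a=cv2.resize(s[115:175,258:298],(400,600),interpolation=cv2.INTER_CUBIC);b=cv2.resize(t[160:220,280:320],(400,600),interpolation=cv2.INTER_CUBIC)
cv2.imwrite("pics/c7.png",np.hstack([a,b]))
E
```

```text
clock: 7.57
eef_pos: [0.5485, -0.1674, 0.2088]
orientation: [[0.132, -0.991, -0.002], [-0.991, -0.132, -0.0], [0.0, 0.002, -1.0]]
wrist_force: [0.2, 0.2, -0.3]
grip_width: 0.0209
gripper_force: 37.8
```

View pics/c7.png

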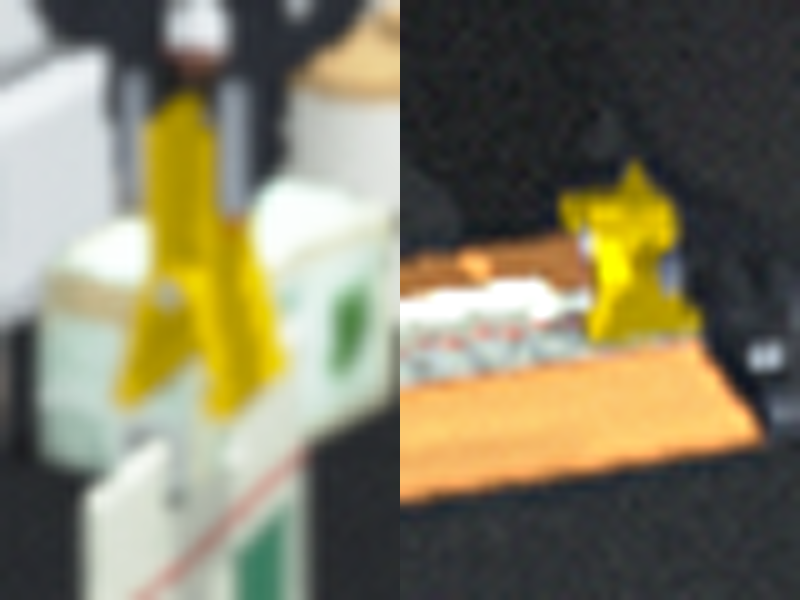

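Picture: left shoulder's notch corner at side crop (172,440)/top (555,285). Front jaw corner at side (212,418)/top (590,338), back jaw outer corner at side (120,400)/top (562,195), pin end at side (168,295)/top (585,240).

Run:
```python
from h import *
N=np.array([.549,-.167]);h=np.radians(97.6);v=np.array([np.sin(h),-np.cos(h)]);u=np.array([np.cos(h),np.sin(h)])
S=lambda x,y:(258+x/10-.45,115+y/10-.45)
T=lambda x,y:(280+(x-400)/10-.45,160+y/10-.45)
for nm,a,b in(("shoulder",(555,285),(172,440)),("front",(590,338),(212,418)),("back",(562,195),(120,400)),("pin",(585,240),(168,295))):
    q,e=tri(T(*a),S(*b));d=q[:2]-N;print(nm,q.round(4),round(e,1),(d@v*1e3).round(1),(d@u*1e3).round(1))
q=onz("top",T(555,285),.124);d=q[:2]-N;print(q,d@v*1e3,d@u*1e3)
```

```text
shoulder [ 0.544  -0.1428  0.1252] 3.3 -1.7 24.7
front [ 0.5317 -0.1486  0.1319] 1.5 -14.7 20.5
back [ 0.5636 -0.145   0.133 ] 5.5 17.4 19.8
pin [ 0.5464 -0.1449  0.167 ] 3.5 0.3 22.3
[ 0.54573212 -0.14215902  0.124     ] 0.04620129012395251 25.054967862130944
```

```bash
python3 -m handwheel '[0,0,0,0,0.8,8,5, 0,0,0,0,0,10,5, 0,0,0,0,0,5,5, 0,0,0,0,0,5,5, 0,0,0,0,0,0,5]' 35
python3 -m handwheel '[0,0,0,0,0,5,5, 0,0,0,0,0,5,5, 0,0,0,0,0,4,5, 0,0,0,0,0,4,5, 0,0,0,0,0,0,5]' 35
python3 -m handwheel '[0,0,0,0,0,0,5, 0,0,0,0,0,0,5, 0,0,0,0,0,0,5, 0,0,0,0,0,0,5, 0,0,0,0,0,0,5]' 35
python3 - <<'E'
from h import *
s=r.grab_frame("side");t=r.grab_frame("top")
a=cv2.resize(s[115:175,258:298],(400,600),interpolation=cv2.INTER_CUBIC);b=cv2.resize(t[160:220,280:320],(400,600),interpolation=cv2.INTER_CUBIC)
cv2.imwrite("pics/c8.png",np.hstack([a,b]))
x=r.state();print(x["eef_pos"],x["wrist_force"],x["ft_torque"])
E
```

```text
clock: 8.08
eef_pos: [0.5473, -0.1675, 0.1799]
orientation: [[0.133, -0.991, -0.002], [-0.991, -0.133, 0.0], [-0.0, 0.002, -1.0]]
wrist_force: [0.5, -0.4, -1.2]
grip_width: 0.0207
gripper_force: 37.8
clock: 8.5
eef_pos: [0.5475, -0.1675, 0.1623]
orientation: [[0.133, -0.991, -0.001], [-0.991, -0.133, 0.0], [-0.0, 0.001, -1.0]]
wrist_force: [-0.9, 0.3, -0.8]
grip_width: 0.0208
gripper_force: 37.8
clock: 8.92
eef_pos: [0.5481, -0.1676, 0.1636]
orientation: [[0.133, -0.991, 0.0], [-0.991, -0.133, 0.0], [0.0, -0.0, -1.0]]
wrist_force: [-0.0, -0.6, -0.9]
grip_width: 0.0206
gripper_force: 37.8
[ 0.54805617 -0.16755305  0.16347081] [ 0.65567932 -0.98343421 -0.49637804] [ 0.06479563  0.03782874 -0.03384309]
```

View pics/c8.png

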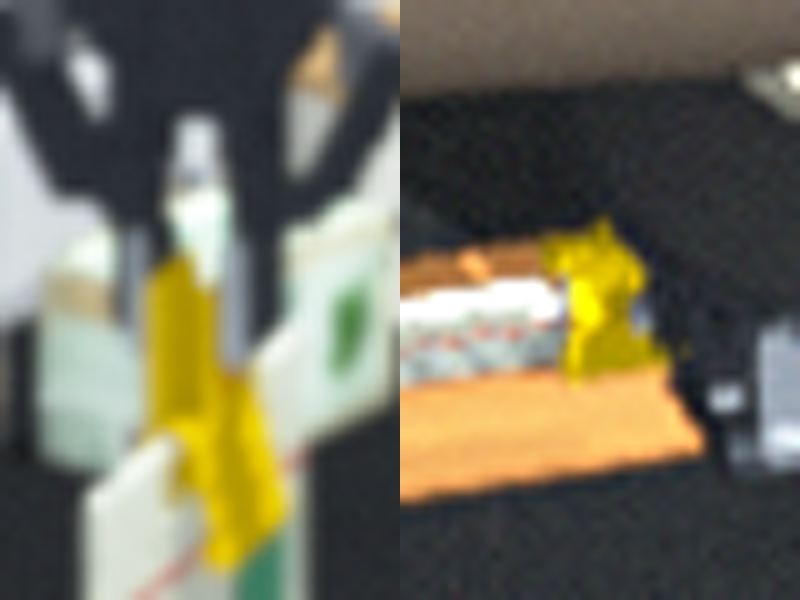

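Picture: front jaw is in front of the card at (235,540), the back jaw is hidden behind the left shoulder, and forces are at noise level. The gap to the left shoulder looks slightly small, so I'll shift 1 mm away and hand in.

```bash
python3 -m handwheel '[0,0,0,0.5,0,0,5, 0,0,0,0.5,0,0,5, 0,0,0,0,0,0,5, 0,0,0,0,0,0,5, 0,0,0,0,0,0,5]' 35
python3 -m handwheel '[0,0,0,0,0,0,5, 0,0,0,0,0,0,5, 0,0,0,0,0,0,5, 0,0,0,0,0,0,5, 0,0,0,0,0,0,5]' 35
python3 -c "from plant import r;print(r.job_done())"
```

```text
clock: 9.43
eef_pos: [0.5481, -0.1686, 0.1633]
orientation: [[0.133, -0.991, -0.0], [-0.991, -0.133, 0.0], [-0.0, 0.0, -1.0]]
wrist_force: [-0.3, -0.5, -0.0]
grip_width: 0.0209
gripper_force: 37.8
clock: 9.85
eef_pos: [0.5481, -0.1686, 0.1633]
orientation: [[0.133, -0.991, -0.0], [-0.991, -0.133, 0.0], [-0.0, 0.0, -1.0]]
wrist_force: [-0.4, -0.2, 0.0]
grip_width: 0.0211
gripper_force: 37.8
the job is handed in; nothing more can be done
None
```

I handed the job in at 9.85 s with the middle clip squeezed fully open (about 21 mm over the handles) and its jaws astride the card in the notch, tips an estimated 15 mm below the notch edge; wrist forces showed no sign of contact, but no verdict came back.

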